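# Point-and-check of the assay reagents

### The job

Do the point-and-check round on the five bottles standing apart on the near half of the worktop (the row at the back wall is only stock): with the fingertips two to five centimetres above its top, point for about two seconds at the white bottle with the red nozzle, then at the white bottle with the blue nozzle, then at the small brown bottle with the black cap, rising well clear of the bottles in between. Then press the green button fully down to sign the check off, let it come back up and leave it. Do not touch, move or lift any bottle, and do not point at the other two.

Things in the scene. Friction and masses are not known exactly. Their poses are not given: they have to be found in the camera images.
- red_bottle_top (a point): among the five bottles on the near half of the worktop: tip of the red cone nozzle of an upright white bottle, 42 mm across and 110 mm high over all (body to 76 mm, nozzle above it); the bottle's axis runs straight down from this point to the bench
- blue_bottle_top (a point): among the five bottles on the near half of the worktop: tip of the blue cone nozzle of an upright white bottle, of the same shape: 42 mm across, 110 mm high over all; the axis runs straight down from this point to the bench
- amber_bottle_top (a point): among the same five: centre of the top of the black cap of the small upright dark brown bottle, 34 mm across, 66 mm high
- tan_bottle_top (a point): bystander among the same five: centre of the top of the black cap of a larger tan (light orange-brown) bottle, 56 mm across, 115 mm high; not to be pointed at
- white_bottle_top (a point): bystander among the same five: centre of the top of the small all-white dropper bottle with a white cap, 25 mm across, 56 mm high; not to be pointed at
- ack_top (a point): centre of the top face of the round green push button (40 mm across) that stands up from a small grey housing on the bench; pressed straight down, fully down at 6 mm
- ack (a joint): how far the green button is pressed, in m: 0 up, 0.006 fully down; a spring pushes it back up, fully down takes 5 N
- red_bottle: the same red-nozzled bottle; origin at the centre of its underside, z up along its axis
- blue_bottle: the same blue-nozzled bottle; origin at the centre of its underside, z up along its axis
- amber_bottle: the same brown bottle; origin at the centre of its underside, z up along its axis
- tan_bottle: the same tan bottle; origin at the centre of its underside, z up along its axis
- white_bottle: the same small white bottle; origin at the centre of its underside, z up along its axis
There are look-alikes about, which are no part of the job. There is more than one size of the part that bears ack_top; the job needs the middle-sized.

How it is judged:
By the outcome, as a careful person would: the job done as asked, in the order asked, and still so for the second after the job is handed in, with the robot touching nothing.
It also fails if it takes over 67 s, if anything falls off the work surface, if the arm or the gripper's body presses on something with over 40 N, if the wrist force passes 120 N, or if a joint passes its speed limit or range.

### The arm

A 7-joint arm with a two-finger parallel gripper is mounted at the origin on a cart in front of the work surface, level with it; the furniture and walls round the work are solid. World frame = base frame: x ahead of the robot, y to its left, z up, the work surface at z = 0. Lengths are in m, angles in rad, forces in N, time in s.
With the tool pointing down it reaches from about 0.4 to 0.85 m from the base axis. Payload 10.4 kg.
Tool frame: the origin (TCP) lies on the centre line of the jaws, within the pads' length; the fingertips stand 14 mm ahead of it and the grasp point (between the pads) lies 5 mm behind it (tip_reach is the z of the fingertips in the tool frame, in m); z points along the fingers, x is the direction in which the jaws open and shut, and the axes are right-handed (so a half turn about z gives the same grasp; the last joint's range is limited). The gripper opens to 87 mm and grips with 3 to 60 N. Pads are 19 mm wide; open, the fingers measure 117 mm over their backs; the gripper's body (75 mm by 190 mm) begins 51 mm behind the grasp point.
Start: joints at [1.152, 0.332, -0.065, 1.46, 0.022, 1.35, -0.088], TCP at [0.241, -0.577, 0.205] pointing down, gripper open.
Joint ranges: [-2.6, 2.6], [-0.5, 2.12], [-1.47, 1.34], [0.16, 2.42], [-1.27, 4.41], [0.06, 2.06], [-2.6, 2.6]. Speed limits (rad/s): [2.22, 2.22, 2.79, 2.79, 3.14, 3.14, 3.14].

### API

Orientations are given as a unit quaternion [x, y, z, w].
In Python, from bench import * gives the robot as it stands.
- The arm moves only by the tool carry_out, never from a script. Its argument "rows" is a list of rows, each a list of 5 numbers: the closure, from -1 (fully open) to 1 (shut), so that 0 is half open, then the shift along the tool's x, y, z in units of 30 mm (1.0 is 30 mm), then the turn about the tool's z in units of 5 degrees (1.0 is 5 degrees). In form: [[jaw, x, y, z, turn], ...]. A call has 1 to 20 rows; each row shifts and turns the pose as measured when the row begins, along the tool's axes as they then stand; what a row does not reach is not made up. A row lasts 1/12 s, in which the tool goes at most 41.7 mm and 7.16 degrees, less where a joint would pass 70% of its speed; a pose out of reach is approached as far as the arm can. A call is refused whole if a number of a shift passes 1 or a number of a turn 1, either way. A call with a gripper value outside its range is refused whole. The fingers move at their own pace and stop on an object; "force" is the grip in N (left out, the last holds). Time passes only in rows, so rows that do not move let the fingers close. It gives the time, the measured TCP pose, the force and the opening at its end, in the units of the state.
- read_state(): the state, without advancing time (a new reading comes with each control period).
- camera(name): name is "scene" or "top" or "wrist"; returns the picture (420x560x3 uint8, blue, green, red); there is no depth.
- camera_info(name): a dict with "fx", "fy", "cx", "cy" (pixels), "extrinsics" (4x4, takes a point from camera to world coordinates); the wrist camera has in their place "tool_from_camera" (4x4, takes a point from camera to tool coordinates, whose origin is the TCP and whose axes are the tool frame's). Camera axes: x right, y down, z forward; pixel columns grow to the right and rows downward; lengths in m; the calibration is good to about 2 mm. A picture is of the moment at which its call begins: read the wrist's pose just before it. camera_info takes no time and is no camera call.
- close_job(): hands the job in, once; it reports no verdict.
Trained networks look in the newest picture that a camera, given by its name, has taken for a name from the list of things; names that differ only in an ending like _2 or _b are one class to them, and where a whole thing is asked for, a point or a joint stands for the part that bears it (a point fixed in the world has none). Each returns a list of dicts, best first, with "conf" (0 to 1); they miss things now and then, are a little off and sometimes report something else, mostly with a low value. They report only what shows in the picture. A call takes as long as a camera call. They do not tell look-alikes from the thing itself.
- recognise(query, camera): "box" ([centre column, centre row, width, height] in pixels, round what is visible of it).
- silhouettes(query, camera): "mask" (420x560 bool, what is visible of it) and "box" ([centre column, centre row, width, height] in pixels, round what is visible of it).
- pinpoint(query, camera): "xy" ([column, row] in pixels: a listed point, or the origin of a listed thing).
The state is a dict: "time": time; "joint_positions": joint angles; "joint_vel": joint speeds; "joint_torque": joint torques, N m; "ee_pos": TCP position; "eef_rot": TCP orientation; "ft_force": force on the tool from outside, world axes, zero at the start; "torque": the same for the moment, N m; "width": finger opening in m.
Only numpy, scipy, OpenCV 4.12 (cv2) and the standard library are available. Lean on these libraries where they do the work, as an engineer would, in place of code of your own. Each camera call takes 0.05 s, during which the arm holds its last target. There are 200 camera calls.

## Working session

There is one attempt and no reset: what is moved stays moved. The work goes in short steps, Python scripts to look and compute and a tool call to move; the robot and the scene stay as the last step left them, time stands still between calls to the robot, and variables do not carry over. Pictures are saved under pics/ and viewed, about 8 in all and at most 12, crops included, and the job is handed in when it is done.

Besides the shell and the picture viewer there is one more tool, called after ">>>" as a command line: name --pt "numbers of a row" for each row, then --argument value for the rest. carry_out: Moves the arm, as the interface text tells. Its arguments: {"type":"object","properties":{"rows":{"type":"array","items":{"type":"array","items":{"type":"number"}}},"force":{"type":"number"}},"required":["rows"]}

```bash
mkdir -p pics
cat > h.py <<'E'
from bench import *
import numpy as np, cv2
from scipy.spatial.transform import Rotation as R
def ray(cam,uv,st=None):
    c=camera_info(cam)
    d=np.array([(uv[0]-c['cx'])/c['fx'],(uv[1]-c['cy'])/c['fy'],1])
    if cam=='wrist':
        T=np.eye(4);T[:3,:3]=R.from_quat(st['eef_rot']).as_matrix();T[:3,3]=st['ee_pos'];T=T@np.array(c['tool_from_camera'])
    else: T=np.array(c['extrinsics'])
    return T[:3,3],T[:3,:3]@d
def atz(cam,uv,z,st=None):
    o,d=ray(cam,uv,st); return o+d*(z-o[2])/d[2]
def tri(rays):
    A=0;b=0
    for o,d in rays:
        d=d/np.linalg.norm(d);P=np.eye(3)-np.outer(d,d);A=A+P;b=b+P@o
    return np.linalg.solve(A,b)
E
python3 - <<'E'
from h import *
s=read_state();print(s['time'],s['ee_pos'],s['eef_rot'],R.from_quat(s['eef_rot']).as_matrix().round(3))
Z=dict(red_bottle_top=.11,blue_bottle_top=.11,amber_bottle_top=.066,tan_bottle_top=.115,white_bottle_top=.056,ack_top=.03)
for c in ['scene','top']:
    cv2.imwrite(f'pics/{c}.png',camera(c))
    for q in Z:
        for r in pinpoint(q,c):
            print(c,q,np.round(r['xy'],1),round(r['conf'],2),atz(c,r['xy'],Z[q]).round(3))
E
```

```text
0.0 [ 0.24082493 -0.57627916  0.2043604 ] [ 8.32347527e-01 -5.54253622e-01 -6.05924211e-04 -3.87577741e-04] [[ 0.386 -0.923 -0.001]
 [-0.923 -0.386  0.001]
 [-0.001  0.    -1.   ]]
scene red_bottle_top [283.6 147.6] 0.92 [ 0.603 -0.083  0.11 ]
scene blue_bottle_top [349.6 137.6] 0.86 [ 0.467 -0.194  0.11 ]
scene tan_bottle_top [305.1 243.9] 0.78 [0.423 0.176 0.115]
scene white_bottle_top [261.3 211.1] 0.47 [0.577 0.091 0.056]
scene ack_top [217.4 343. ] 0.84 [0.501 0.429 0.03 ]
scene ack_top [215.7 296.6] 0.58 [0.562 0.335 0.03 ]
scene ack_top [251.5 309.8] 0.53 [0.476 0.329 0.03 ]
top red_bottle_top [355.9 169.2] 0.47 [ 0.607 -0.064  0.11 ]
top blue_bottle_top [404.9 223.5] 0.6 [ 0.468 -0.191  0.11 ]
top blue_bottle_top [294.8 180.5] 0.6 [0.574 0.095 0.11 ]
top amber_bottle_top [332.8 235.9] 0.48 [ 0.432 -0.012  0.066]
top tan_bottle_top [262.3 238.9] 0.89 [0.421 0.176 0.115]
top white_bottle_top [292.7 180.8] 0.49 [0.581 0.098 0.056]
top ack_top [176.2 204.7] 0.77 [0.51  0.424 0.03 ]
top ack_top [211.  220.8] 0.71 [0.467 0.324 0.03 ]
top ack_top [214.5 180.2] 0.51 [0.582 0.318 0.03 ]
```

View pics/scene.png

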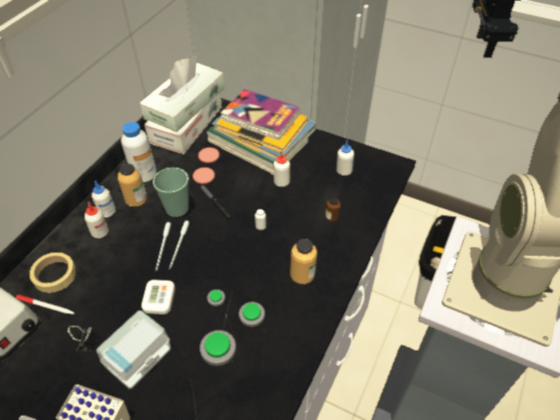

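View pics/top.png

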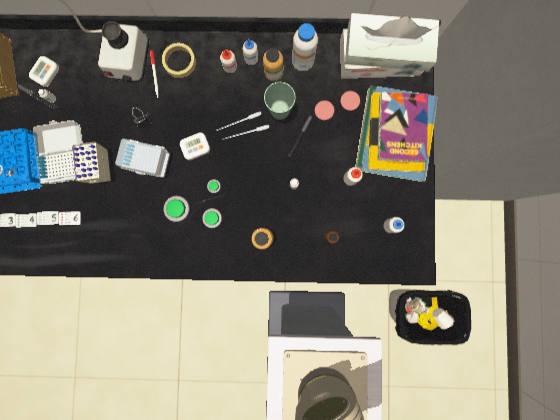

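The scene view shows the five bottles: red nozzle at (283,157), blue at (347,146), amber at (333,203), tan at (303,248) and white at (260,215). In the top view the red nozzle is at (356,172) and the blue at (399,224). There are three green buttons; the middle-sized one is at scene (252,312) and top (212,217). The bottles at the back are stock.

I'll turn the tool to line up with the world axes, shut the jaws and rise.

>>> carry_out --pt "1 0 0 -0.25 -0.96" --pt "1 0 0 -0.25 -0.96" --pt "1 0 0 -0.25 -0.96" --pt "1 0 0 -0.25 -0.96" --pt "1 0 0 -0.25 -0.96" --pt "1 0 0 -0.25 -0.96" --pt "1 0 0 -0.25 -0.96" --pt "1 0 0 -0.25 -0.96" --pt "1 0 0 -0.25 -0.96" --pt "1 0 0 -0.25 -0.96" --pt "1 0 0 -0.25 -0.96" --pt "1 0 0 -0.25 -0.96" --pt "1 0 0 -0.25 -0.96" --pt "1 0 0 -0.25 -0.96" --pt "1 0 0 0 0" --force 20

```text
time: 1.95
ee_pos: [0.2407, -0.5762, 0.3147]
eef_rot: [1.0, 0.028, -0.0, -0.0]
ft_force: [0.9, 0.1, 0.3]
width: 0.0018
```

Run:
```python
from h import *
s=read_state();print(s['time'],s['ee_pos'],R.from_quat(s['eef_rot']).as_matrix().round(3).tolist(),s['width'],np.round(s['joint_positions'],2))
bl={}
for c in ['scene','top']:
    im=cv2.imread(f'pics/{c}.png').astype(int);b,g,r=im[...,0],im[...,1],im[...,2]
    for n,m in dict(red=(r>130)&(r-g>90)&(r-b>90),blue=(b>100)&(b-r>60),green=(g>100)&(g-r>70)&(g-b>50)).items():
        k,_,st,ce=cv2.connectedComponentsWithStats(m.astype(np.uint8))
        for i in range(1,k):
            if st[i,4]>8: print(c,n,st[i].tolist(),ce[i].round(1).tolist())
    print(c, np.array(camera_info(c)['extrinsics'])[:3,3].round(2))
for n,a,b in [('amber',None,(332.8,235.9))]: pass
```

```text
1.95 [ 0.24066879 -0.57619364  0.31474332] [[0.998, 0.056, -0.001], [0.056, -0.998, 0.001], [-0.001, -0.001, -1.0]] 0.0017974841359092125 [ 1.26  0.31 -0.22  1.26  0.07  1.57  1.11]
scene red [240, 91, 10, 7, 43] [244.0, 93.3]
scene red [227, 102, 14, 7, 54] [232.9, 104.6]
scene red [286, 112, 6, 6, 11] [288.3, 114.3]
scene red [277, 153, 10, 10, 62] [281.2, 158.9]
scene red [86, 204, 11, 11, 80] [91.1, 210.1]
scene red [16, 295, 17, 8, 75] [24.1, 298.4]
scene blue [257, 96, 9, 5, 26] [260.8, 97.5]
scene blue [122, 122, 18, 15, 204] [130.9, 128.7]
scene blue [341, 142, 11, 11, 66] [346.0, 147.8]
scene blue [93, 181, 11, 12, 76] [97.7, 188.1]
scene blue [76, 388, 4, 4, 13] [77.4, 389.8]
scene blue [83, 391, 4, 4, 10] [84.9, 392.3]
scene blue [91, 393, 4, 5, 10] [92.5, 395.0]
scene blue [98, 396, 4, 4, 12] [99.7, 397.8]
scene blue [79, 399, 4, 4, 12] [80.5, 400.5]
scene blue [106, 399, 3, 4, 10] [107.2, 400.5]
scene blue [86, 402, 4, 4, 12] [87.9, 403.3]
scene blue [67, 405, 4, 3, 11] [68.4, 406.1]
scene blue [75, 407, 3, 5, 11] [76.0, 409.0]
scene blue [101, 407, 4, 4, 12] [102.5, 408
[... 680 characters left out ...]
, 307, 5, 6, 14] [408.4, 309.8]
top blue [298, 23, 17, 18, 231] [306.1, 31.3]
top blue [245, 38, 9, 11, 68] [248.9, 43.8]
top blue [378, 88, 8, 3, 12] [381.2, 89.3]
top blue [388, 103, 16, 11, 62] [395.1, 106.6]
top blue [415, 110, 13, 14, 103] [422.1, 117.0]
top blue [0, 128, 47, 66, 2327] [19.1, 161.1]
top blue [366, 147, 3, 14, 18] [366.9, 154.4]
top blue [420, 148, 5, 8, 18] [422.7, 150.8]
top blue [365, 163, 3, 7, 16] [366.1, 165.8]
top blue [378, 171, 42, 7, 105] [402.1, 173.3]
top blue [393, 220, 10, 9, 67] [397.6, 224.1]
top green [209, 181, 9, 10, 67] [213.0, 185.5]
top green [166, 199, 18, 18, 258] [174.7, 208.0]
top green [205, 211, 13, 14, 146] [211.0, 217.7]
top [0.43 0.13 1.13]
```

Run:
```python
from h import *
for n,a,b in [('red',(281.2,158.9),(355.9,173.2)),('blue',(346,147.8),(397.6,224.1)),('ack',(251.2,311),(211,217.7)),('amber_cap',(334,201),(332.8,237))]:
    print(n,tri([ray('scene',a),ray('top',b)]).round(4))
```

```text
red [ 0.6019 -0.0691  0.0826]
blue [ 0.4675 -0.1789  0.0864]
ack [0.4771 0.3266 0.0204]
amber_cap [ 0.4296 -0.0119  0.0636]
```

>>> carry_out --pt "1 0.45 -0.9 0 0.3" --pt "1 0.45 -0.9 0 0.3" --pt "1 0.45 -0.9 0 0" --pt "1 0.45 -0.9 0 0" --pt "1 0.45 -0.9 0 0" --pt "1 0.45 -0.9 0 0" --pt "1 0.45 -0.9 0 0" --pt "1 0.45 -0.9 0 0" --pt "1 0.45 -0.9 0 0" --pt "1 0.45 -0.9 0 0" --pt "1 0.45 -0.9 0 0" --pt "1 0.45 -0.9 0 0" --pt "1 0 0 0 0"

```text
time: 3.03
ee_pos: [0.4097, -0.2394, 0.3084]
eef_rot: [1.0, -0.023, -0.002, -0.001]
ft_force: [0.5, -0.4, -0.3]
width: 0.0008
```

>>> carry_out --pt "1 0.61 -0.6 0 0" --pt "1 0.61 -0.6 0 0" --pt "1 0.61 -0.6 0 0" --pt "1 0.61 -0.6 0 0" --pt "1 0.61 -0.6 0 0" --pt "1 0.61 -0.6 0 0" --pt "1 0.61 -0.6 0 0" --pt "1 0.61 -0.6 0 0" --pt "1 0.61 -0.6 0 0" --pt "1 0.61 -0.6 0 0" --pt "1 0 0 0 0"

```text
time: 3.95
ee_pos: [0.6099, -0.0639, 0.3031]
eef_rot: [0.999, -0.042, -0.003, -0.0]
ft_force: [0.1, 1.9, 0.3]
width: 0.0006
```

```bash
cat > w.py <<'E'
from h import *
import sys
s=read_state();cv2.imwrite(f'pics/{sys.argv[1]}.png',camera('wrist'))
M=R.from_quat(s['eef_rot']).as_matrix();p=np.array(s['ee_pos']);print(s['time'],p.round(4),M[:,0].round(3),s['ft_force'])
for q,z in [('red_bottle_top',.11),('blue_bottle_top',.11),('amber_bottle_top',.066),('ack_top',.02)]:
    for r in pinpoint(q,'wrist'):
        P=atz('wrist',r['xy'],z,s); print(q,np.round(r['xy'],1),round(r['conf'],2),P.round(4),'units',(M.T@(P-p)/.03).round(2))
E
python3 w.py w1
```

```text
3.95 [ 0.6099 -0.0639  0.3031] [ 0.996 -0.084 -0.005] [0.12611503 1.90096214 0.25985447]
red_bottle_top [273.5 190.7] 0.73 [ 0.6056 -0.0682  0.11  ] units [-0.1   0.16  6.44]
amber_bottle_top [124.7 149.6] 0.71 [ 0.432  -0.0129  0.066 ] units [-6.01 -1.19  7.93]
```

View pics/w1.png

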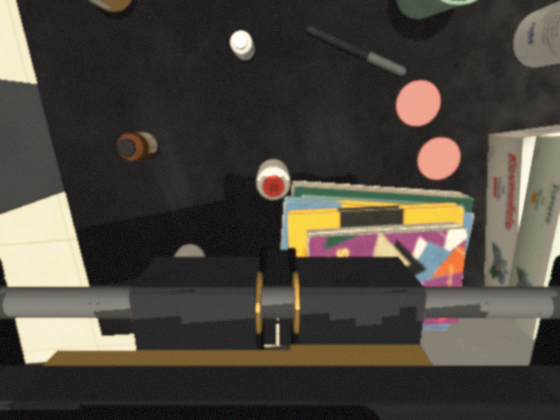

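The wrist view shows the red tip at (273,187), with the books close to its right. This agrees with the triangulation, so I'll descend.

>>> carry_out --pt "1 -0.1 0.16 0 0.5" --pt "1 0 0 0.6 0" --pt "1 0 0 0.6 0" --pt "1 0 0 0.6 0" --pt "1 0 0 0.6 0" --pt "1 0 0 0.6 0" --pt "1 0 0 0.6 0" --pt "1 0 0 0.6 0" --pt "1 0 0 0.5 0" --pt "1 0 0 0 0" --pt "1 0 0 0 0"

```text
time: 5.12
ee_pos: [0.5987, -0.091, 0.1638]
eef_rot: [0.997, -0.081, 0.003, 0.007]
ft_force: [0.2, -0.0, 1.0]
width: 0.0005
```

```bash
python3 w.py w2
```

```text
5.1167 [ 0.5987 -0.091   0.1638] [ 0.987 -0.161  0.006] [ 0.23910793 -0.02594391  1.04891987]
red_bottle_top [281.2 192.1] 0.63 [ 0.6064 -0.0686  0.11  ] units [ 0.12 -0.8   1.78]
```

View pics/w2.png

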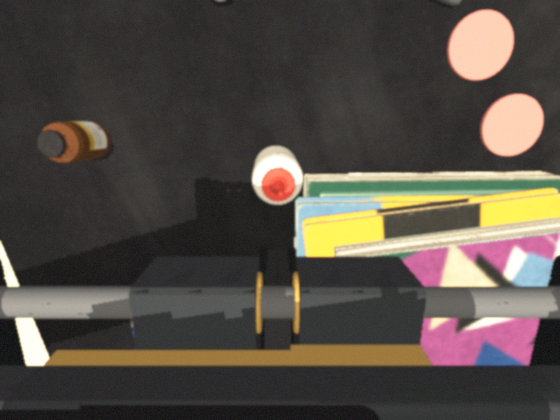

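The red tip is at (277,185). The tool drifted 22 mm to -y on the way down, so I'll correct that, then hold.

>>> carry_out --pt "1 0.06 -0.4 0 0" --pt "1 0.06 -0.35 0 0" --pt "1 0 0 0.1 0" --pt "1 0 0 0 0"

```text
time: 5.7
ee_pos: [0.6088, -0.065, 0.1633]
eef_rot: [0.997, -0.08, 0.005, 0.006]
ft_force: [0.4, 0.4, -0.0]
width: 0.0004
```

```bash
python3 w.py w3
```

```text
5.7 [ 0.6088 -0.065   0.1633] [ 0.987 -0.159  0.011] [ 0.38750925  0.36331843 -0.03012357]
red_bottle_top [269.6 230.6] 0.67 [ 0.6043 -0.0687  0.11  ] units [-0.15  0.13  1.78]
amber_bottle_top [ 47.9 178.5] 0.55 [ 0.4336 -0.0112  0.066 ] units [-6.08 -0.88  3.16]
```

>>> carry_out --pt "1 -0.12 0.1 0.2 0" --pt "1 0 0 0 0" --pt "1 0 0 0 0" --pt "1 0 0 0 0" --pt "1 0 0 0 0" --pt "1 0 0 0 0" --pt "1 0 0 0 0" --pt "1 0 0 0 0" --pt "1 0 0 0 0" --pt "1 0 0 0 0" --pt "1 0 0 0 0" --pt "1 0 0 0 0"

```text
time: 6.95
ee_pos: [0.6039, -0.0708, 0.1569]
eef_rot: [0.997, -0.082, 0.005, 0.007]
ft_force: [0.3, 0.4, 0.1]
width: 0.0003
```

>>> carry_out --pt "1 0 0 0 0" --pt "1 0 0 0 0" --pt "1 0 0 0 0" --pt "1 0 0 0 0" --pt "1 0 0 0 0" --pt "1 0 0 0 0" --pt "1 0 0 0 0" --pt "1 0 0 0 0" --pt "1 0 0 0 0" --pt "1 0 0 -0.8 0" --pt "1 0 0 -0.8 0" --pt "1 0 0 -0.8 0" --pt "1 0 0 -0.8 0" --pt "1 0 0 -0.8 0" --pt "1 0 0 -0.4 -0.5" --pt "1 0 0 0 -0.5" --pt "1 0 0 0 -0.5" --pt "1 0 0 0 -0.4" --pt "1 0 0 0 0"

```text
time: 8.53
ee_pos: [0.602, -0.0685, 0.2955]
eef_rot: [1.0, 0.005, 0.004, 0.007]
ft_force: [-0.8, 0.1, -0.8]
width: 0.0006
```

```bash
cat > go.py <<'E'
from h import *
import sys
s=read_state();M=R.from_quat(s['eef_rot']).as_matrix();p=np.array(s['ee_pos'])
t=np.array([float(a) for a in sys.argv[1:4]]);print(p.round(4),M.round(3).tolist(),'units',(M.T@(t-p)/.03).round(2))
E
python3 go.py .4675 -.18 .30
```

```text
[ 0.602  -0.0685  0.2955] [[1.0, 0.01, 0.009], [0.01, -1.0, -0.014], [0.008, 0.014, -1.0]] units [-4.52  3.67 -0.13]
```

>>> carry_out --pt "1 -0.56 0.45 0 0" --pt "1 -0.56 0.45 0 0" --pt "1 -0.56 0.45 0 0" --pt "1 -0.56 0.45 0 0" --pt "1 -0.56 0.45 0 0" --pt "1 -0.56 0.45 0 0" --pt "1 -0.56 0.45 0 0" --pt "1 -0.56 0.45 0 0" --pt "1 0 0 0 0" --pt "1 0 0 0 0"

```text
time: 9.37
ee_pos: [0.4616, -0.1806, 0.2938]
eef_rot: [1.0, -0.001, 0.004, 0.006]
ft_force: [-0.1, -0.4, 0.9]
width: 0.0002
```

```bash
python3 w.py w4; python3 go.py .4675 -.183 .158
```

```text
9.3667 [ 0.4616 -0.1806  0.2938] [ 1.    -0.001  0.007] [-0.08122552 -0.4414093   0.88586422]
red_bottle_top [423.9  72.4] 0.81 [ 0.6079 -0.0679  0.11  ] units [ 4.83 -3.83  6.12]
blue_bottle_top [284.1 183.4] 0.84 [ 0.4714 -0.1778  0.11  ] units [ 0.28 -0.16  6.13]
amber_bottle_top [249.2  17.8] 0.93 [ 0.4355 -0.0099  0.066 ] units [-0.93 -5.77  7.52]
[ 0.4627 -0.1793  0.2936] [[1.0, 0.003, 0.007], [0.003, -1.0, -0.011], [0.007, 0.011, -1.0]] units [0.13 0.08 4.52]
```

View pics/w4.png

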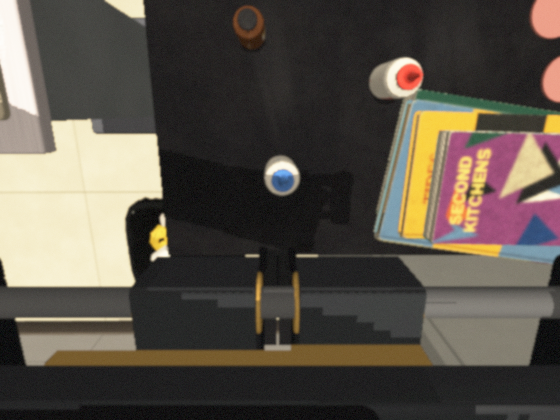

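The blue tip is at (284,181), about (0.470, -0.178). The blue and amber bottles stand alone, and the red bottle is undisturbed. Descending.

>>> carry_out --pt "1 0.1 -0.05 0.5 0" --pt "1 0.1 -0.05 0.5 0" --pt "1 0 0 0.5 0" --pt "1 0 0 0.5 0" --pt "1 0 0 0.5 0" --pt "1 0 0 0.5 0" --pt "1 0 0 0.5 0" --pt "1 0 0 0.5 0" --pt "1 0 0 0.25 0" --pt "1 0 0 0 0" --pt "1 0 0 0 0"

```text
time: 10.53
ee_pos: [0.4761, -0.1692, 0.1603]
eef_rot: [1.0, 0.008, 0.005, 0.003]
ft_force: [-0.9, -0.0, 0.1]
width: 0.0008
```

```bash
python3 w.py w5
```

```text
10.5333 [ 0.4761 -0.1692  0.1603] [1.    0.016 0.009] [-0.92027731 -0.00562264  0.11010196]
red_bottle_top [486.5  76.5] 0.78 [ 0.6065 -0.0696  0.11  ] units [ 4.38 -3.26  1.7 ]
blue_bottle_top [268.1 239.3] 0.87 [ 0.4713 -0.1789  0.11  ] units [-0.18  0.31  1.68]
```

Tip height is 0.146 m, 36 mm above the bottle. A small correction, then hold.

>>> carry_out --pt "1 -0.15 0.28 0.05 0" --pt "1 0 0 0 0" --pt "1 0 0 0 0" --pt "1 0 0 0 0" --pt "1 0 0 0 0" --pt "1 0 0 0 0" --pt "1 0 0 0 0" --pt "1 0 0 0 0" --pt "1 0 0 0 0" --pt "1 0 0 0 0" --pt "1 0 0 0 0" --pt "1 0 0 0 0" --pt "1 0 0 0 0"

```text
time: 11.87
ee_pos: [0.4721, -0.1798, 0.1609]
eef_rot: [1.0, 0.007, 0.006, 0.004]
ft_force: [0.7, -0.0, -0.1]
width: 0.0002
```

>>> carry_out --pt "1 0 0 0 0" --pt "1 0 0 0 0" --pt "1 0 0 0 0" --pt "1 0 0 0 0" --pt "1 0 0 0 0" --pt "1 0 0 0 0" --pt "1 0 0 0 0" --pt "1 0 0 0 0" --pt "1 0 0 0 0" --pt "1 0 0 0 0" --pt "1 0 0 0 0" --pt "1 0 0 -0.8 0" --pt "1 0 0 -0.8 0" --pt "1 0 0 -0.8 0" --pt "1 0 0 -0.8 0" --pt "1 0 0 -0.8 0" --pt "1 0 0 -0.2 0" --pt "1 0 0 0 0"

```text
time: 13.37
ee_pos: [0.4691, -0.1782, 0.2911]
eef_rot: [1.0, 0.007, 0.005, 0.003]
ft_force: [0.1, 0.4, 0.2]
width: -0.0001
```

```bash
python3 go.py .433 -.011 .29
```

```text
[ 0.4691 -0.1782  0.2911] [[1.0, 0.015, 0.01], [0.015, -1.0, -0.006], [0.009, 0.007, -1.0]] units [-1.12 -5.59 -0.01]
```

>>> carry_out --pt "1 -0.12 -0.6 0 0" --pt "1 -0.12 -0.6 0 0" --pt "1 -0.12 -0.6 0 0" --pt "1 -0.12 -0.6 0 0" --pt "1 -0.12 -0.6 0 0" --pt "1 -0.12 -0.6 0 0" --pt "1 -0.12 -0.6 0 0" --pt "1 -0.12 -0.6 0 0" --pt "1 -0.12 -0.6 0 0" --pt "1 0 0 0 0" --pt "1 0 0 0 0"

```text
time: 14.28
ee_pos: [0.4243, 0.0035, 0.2799]
eef_rot: [1.0, 0.011, -0.001, 0.004]
ft_force: [-0.2, -0.9, 0.4]
width: 0.0003
```

```bash
python3 w.py w6
```

```text
14.2833 [0.4243 0.0035 0.2799] [ 1.     0.022 -0.003] [-0.19219294 -0.94993653  0.44187777]
red_bottle_top [442.7 258.7] 0.67 [ 0.607  -0.0695  0.11  ] units [6.05 2.53 5.66]
amber_bottle_top [284.  193.8] 0.96 [ 0.4332 -0.0109  0.066 ] units [0.3  0.44 7.13]
```

View pics/w6.png

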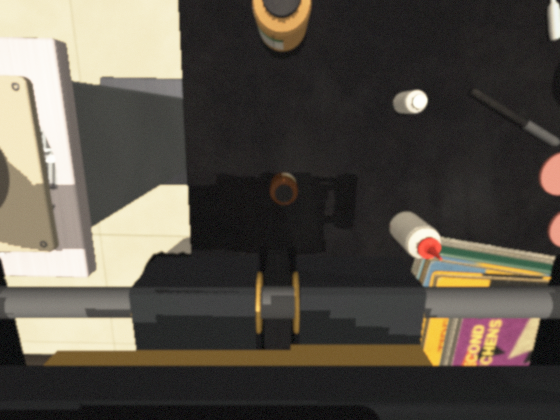

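The amber cap is at (284,190), about (0.433, -0.011). Correcting in y and descending.

>>> carry_out --pt "1 0.15 0.25 0.5 0" --pt "1 0.15 0.25 0.5 0" --pt "1 0 0 0.5 0" --pt "1 0 0 0.5 0" --pt "1 0 0 0.5 0" --pt "1 0 0 0.5 0" --pt "1 0 0 0.5 0" --pt "1 0 0 0.5 0" --pt "1 0 0 0.5 0" --pt "1 0 0 0.5 0" --pt "1 0 0 0.1 0" --pt "1 0 0 0 0" --pt "1 0 0 0 0"

```text
time: 15.62
ee_pos: [0.4359, -0.023, 0.1199]
eef_rot: [1.0, 0.001, -0.001, 0.001]
ft_force: [-0.1, -0.9, -0.3]
width: 0.0003
```

```bash
python3 w.py w7
```

```text
15.6167 [ 0.4359 -0.023   0.1199] [ 1.     0.002 -0.003] [-0.11957541 -0.88768468 -0.33612803]
amber_bottle_top [269.3 211.2] 0.61 [ 0.4312 -0.0129  0.066 ] units [-0.15 -0.34  1.8 ]
```

>>> carry_out --pt "1 -0.1 -0.34 0.15 0" --pt "1 0 0 0 0" --pt "1 0 0 0 0" --pt "1 0 0 0 0" --pt "1 0 0 0 0" --pt "1 0 0 0 0" --pt "1 0 0 0 0" --pt "1 0 0 0 0" --pt "1 0 0 0 0" --pt "1 0 0 0 0" --pt "1 0 0 0 0" --pt "1 0 0 0 0" --pt "1 0 0 0 0"

```text
time: 16.95
ee_pos: [0.4337, -0.0114, 0.1165]
eef_rot: [1.0, 0.002, 0.0, 0.002]
ft_force: [-0.4, 0.3, 0.6]
width: 0.0003
```

>>> carry_out --pt "1 0 0 0 0" --pt "1 0 0 0 0" --pt "1 0 0 0 0" --pt "1 0 0 0 0" --pt "1 0 0 0 0" --pt "1 0 0 0 0" --pt "1 0 0 0 0" --pt "1 0 0 0 0" --pt "1 0 0 0 0" --pt "1 0 0 0 0" --pt "1 0 0 0 0" --pt "1 0 0 -0.8 0" --pt "1 0 0 -0.8 0" --pt "1 0 0 -0.8 0" --pt "1 0 0 -0.8 0" --pt "1 0 0 -0.8 0" --pt "1 0 0 -0.8 0" --pt "1 0 0 -0.8 0" --pt "1 0 0 -0.2 0" --pt "1 0 0 0 0"

```text
time: 18.62
ee_pos: [0.4318, -0.0104, 0.2976]
eef_rot: [1.0, 0.002, -0.001, 0.001]
ft_force: [-0.2, 0.8, -0.6]
width: 0.0004
```

```bash
python3 go.py .475 .326 .29
```

```text
[ 0.4318 -0.0104  0.2976] [[1.0, 0.004, -0.002], [0.004, -1.0, -0.002], [-0.002, 0.002, -1.0]] units [  1.49 -11.21   0.22]
```

>>> carry_out --pt "1 0.3 -0.6 0 0" --pt "1 0.3 -0.6 0 0" --pt "1 0.3 -0.6 0 0" --pt "1 0.3 -0.6 0 0" --pt "1 0.3 -0.6 0 0" --pt "1 0 -0.6 0 0" --pt "1 0 -0.6 0 0" --pt "1 0 -0.6 0 0" --pt "1 0 -0.6 0 0" --pt "1 0 -0.6 0 0" --pt "1 0 -0.6 0 0" --pt "1 0 -0.6 0 0" --pt "1 0 -0.6 0 0" --pt "1 0 -0.6 0 0" --pt "1 0 -0.6 0 0" --pt "1 0 -0.6 0 0" --pt "1 0 -0.6 0 0" --pt "1 0 -0.6 0 0" --pt "1 0 0 0 0" --pt "1 0 0 0 0"

```text
time: 20.28
ee_pos: [0.4706, 0.3262, 0.2714]
eef_rot: [1.0, 0.002, -0.014, 0.003]
ft_force: [0.3, 0.2, 0.0]
width: 0.0003
```

```bash
python3 w.py w8
```

```text
20.2833 [0.4706 0.3262 0.2714] [ 1.     0.003 -0.028] [0.33052019 0.18716169 0.01016591]
ack_top [360.4 175.3] 0.87 [0.5686 0.3276 0.02  ] units [ 3.5  -0.09  8.28]
ack_top [287.9 173.8] 0.56 [0.4782 0.3288 0.02  ] units [ 0.49 -0.14  8.37]
ack_top [314.5  90.3] 0.55 [0.5083 0.4276 0.02  ] units [ 1.5  -3.43  8.32]
```

View pics/w8.png

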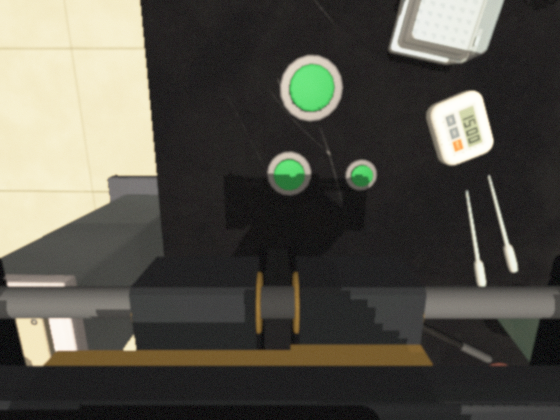

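The middle-sized button is at (289,174). It is about 32 px across at 0.8 px/mm, so 40 mm as stated. Its position is (0.478, 0.328). Descending above it.

>>> carry_out --pt "1 0.16 -0.05 0.5 0" --pt "1 0.16 -0.05 0.5 0" --pt "1 0.16 -0.05 0.5 0" --pt "1 0 0 0.5 0" --pt "1 0 0 0.5 0" --pt "1 0 0 0.5 0" --pt "1 0 0 0.5 0" --pt "1 0 0 0.5 0" --pt "1 0 0 0.5 0" --pt "1 0 0 0.5 0" --pt "1 0 0 0.5 0" --pt "1 0 0 0.5 0" --pt "1 0 0 0.4 0" --pt "1 0 0 0 0" --pt "1 0 0 0 0"

```text
time: 21.78
ee_pos: [0.4843, 0.3169, 0.0539]
eef_rot: [1.0, -0.005, -0.016, 0.007]
ft_force: [0.5, 0.3, 0.7]
width: 0.0005
```

Run:
```python
from h import *
s8=dict(ee_pos=[0.4706,0.3262,0.2714],eef_rot=[1,.002,-.014,.003])
s=read_state();im=camera('wrist');cv2.imwrite('pics/w9.png',im)
M=R.from_quat(s['eef_rot']).as_matrix();p=np.array(s['ee_pos']);print(s['time'],p.round(4),M.round(3).tolist(),s['ft_force'])
def blobs(im):
    im=im.astype(int);b,g,r=im[...,0],im[...,1],im[...,2]
    k,_,st,ce=cv2.connectedComponentsWithStats(((g>90)&(g-r>60)&(g-b>40)).astype(np.uint8))
    return [(st[i].tolist(),ce[i].round(1)) for i in range(1,k) if st[i,4]>60]
for n,i in(('w8',cv2.imread('pics/w8.png')),('w9',im)): print(n,blobs(i))
for st,c in blobs(im):
    P=atz('wrist',c,.02,s); print(c,P.round(4),'units',(M.T@(P-p)/.03).round(2), 'tri',tri([ray('wrist',(288.5,174.5),s8),ray('wrist',c,s)]).round(4))
```

```text
21.7833 [0.4843 0.3169 0.0539] [[0.999, -0.011, -0.032], [-0.011, -1.0, -0.014], [-0.032, 0.014, -0.999]] [0.46296501 0.34849142 0.72556359]
w8 [([290, 64, 44, 47, 1633], array([311.4,  87.3])), ([274, 160, 30, 29, 682], array([288.7, 173.9])), ([352, 165, 21, 20, 327], array([361.8, 174.8]))]
w9 [([263, 0, 97, 93, 7372], array([310.7,  42.6])), ([240, 188, 59, 59, 2725], array([269.1, 216.8])), ([389, 197, 43, 40, 1327], array([409.9, 216.6]))]
[310.7  42.6] [0.5043 0.4299 0.02  ] units [ 0.66 -3.79  1.06] tri [0.4816 0.3793 0.3229]
[269.1 216.8] [0.4792 0.3284 0.02  ] units [-0.14 -0.4   1.13] tri [0.479  0.3277 0.0177]
[409.9 216.6] [0.5686 0.3283 0.02  ] units [ 2.84 -0.43  1.04] tri [0.4832 0.3815 0.2423]
```

View pics/w9.png

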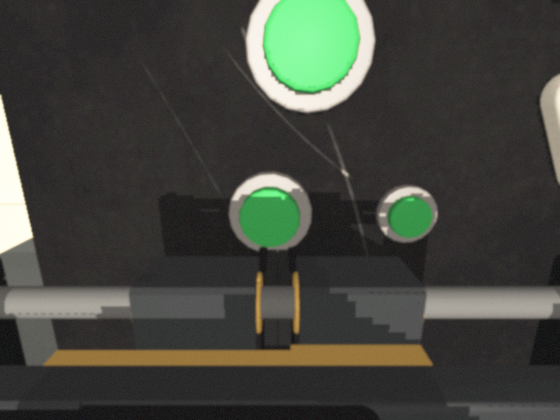

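The button is at (269,217) with its top at about z = 0.018–0.02. Fingertips are at 0.040. I'll centre over it and go down slowly.

>>> carry_out --pt "1 -0.08 -0.2 0 0" --pt "1 -0.06 -0.2 0 0" --pt "1 0 0 0 0" --pt "1 0 0 0.15 0" --pt "1 0 0 0.15 0" --pt "1 0 0 0.15 0" --pt "1 0 0 0.1 0" --pt "1 0 0 0 0"

```text
time: 22.5
ee_pos: [0.4809, 0.3318, 0.0392]
eef_rot: [1.0, -0.005, -0.013, 0.005]
ft_force: [-1.8, -0.0, -0.2]
width: 0.0003
```

>>> carry_out --pt "1 -0.05 0.1 0 0" --pt "1 0 0 0.15 0" --pt "1 0 0 0.15 0" --pt "1 0 0 0.15 0" --pt "1 0 0 0.1 0"

```text
time: 22.92
ee_pos: [0.4792, 0.3278, 0.0215]
eef_rot: [1.0, -0.006, -0.013, 0.005]
ft_force: [-0.2, -0.5, 0.5]
width: 0.0005
```

No force yet, although the tip should be at z ≈ 0.0075. I'll look.

Run:
```python
from h import *
s=read_state();print(s['time'],np.round(s['ee_pos'],4),np.round(s['ft_force'],2))
a=camera('wrist')[150:360,150:430];b=camera('scene')[270:375,190:330]
cv2.imwrite('pics/w10.png',np.hstack([cv2.resize(a,(400,300)),cv2.resize(b,(400,300),interpolation=2)]))
```

```text
22.9167 [0.4792 0.3278 0.0215] [-0.18 -0.53  0.51]
```

View pics/w10.png

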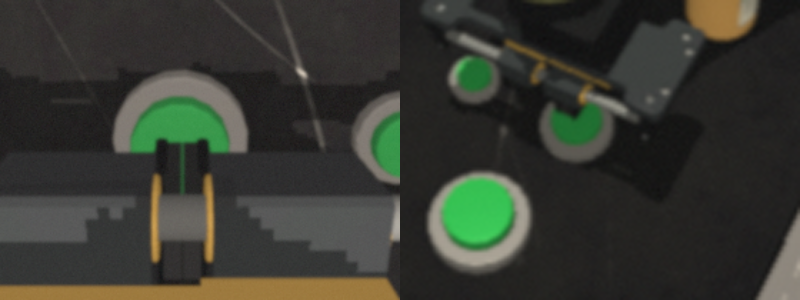

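The fingers are over the button in both views, apparently just at or above it. I'll continue down in small steps, watching the force.

>>> carry_out --pt "1 0 0 0.1 0" --pt "1 0 0 0 0"

```text
time: 23.18
ee_pos: [0.4789, 0.3278, 0.0182]
eef_rot: [1.0, -0.006, -0.014, 0.006]
ft_force: [0.3, 0.3, -0.8]
width: 0.0004
```

>>> carry_out --pt "1 0 0 0.1 0" --pt "1 0 0 0 0"

```text
time: 23.35
ee_pos: [0.4789, 0.328, 0.0151]
eef_rot: [1.0, -0.006, -0.013, 0.005]
ft_force: [-0.0, -0.7, 0.1]
width: 0.0006
```

Run:
```python
from h import *
import bench
print([n for n in dir(bench) if not n.startswith('__')], getattr(bench,'tip_reach',None))
s=read_state();print({k:np.round(v,3) for k,v in s.items()})
c=camera_info('wrist');print(c)
im=camera('wrist');sc=camera('scene')
cv2.imwrite('pics/w11.png',np.hstack([cv2.resize(im[150:360,150:430],(400,300)),cv2.resize(sc[285:345,210:290],(400,300),interpolation=2)]))
```

```text
['PlanningError', 'camera', 'camera_info', 'close_job', 'pinpoint', 'read_state', 'recognise', 'silhouettes', 'tip_reach'] 0.014
{'time': np.float64(23.35), 'joint_positions': array([ 0.019,  0.611, -0.893,  1.712,  0.512,  1.103, -1.047]), 'joint_vel': array([ 0.   , -0.008, -0.007, -0.012, -0.007,  0.007,  0.004]), 'joint_torque': array([-2.8900e-01, -5.9985e+01, -1.7131e+01, -3.0863e+01, -8.6000e-02,
       -8.3000e-02, -3.5000e-02]), 'ee_pos': array([0.479, 0.328, 0.015]), 'eef_rot': array([ 1.   , -0.006, -0.013,  0.005]), 'ft_force': array([-0.022, -0.747,  0.082]), 'torque': array([-0.057, -0.182, -0.004]), 'width': np.float64(0.001)}
{'fx': 346.39451613183826, 'fy': 346.39451613183826, 'cx': 277.20271093185215, 'cy': 212.80920522645698, 'tool_from_camera': array([[ 9.99998469e-01, -1.33788075e-03,  1.12802497e-03,
         7.36879393e-04],
       [ 9.82482121e-04,  9.62646119e-01,  2.70760935e-01,
        -7.46831592e-02],
       [-1.44813470e-03, -2.70759412e-01,  9.62645960e-01,
        -1.79643220e-01],
       [ 0.00000000e+00,  0.00000000e+00,  0.00000000e+00,
         1.00000000e+00]])}
```

View pics/w11.png

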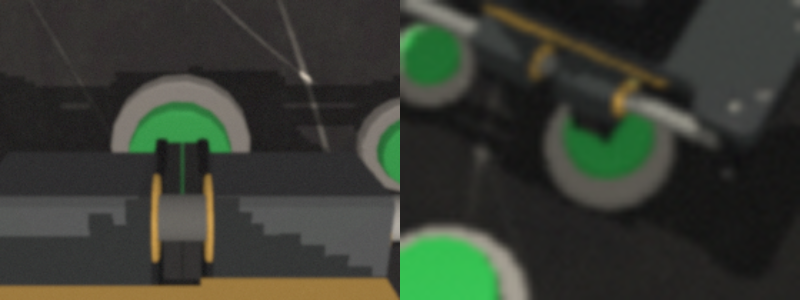

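By apparent size, the button top is about at the visible fingertip. I'll keep stepping down, watching the force.

>>> carry_out --pt "1 0 0 0.1 0" --pt "1 0 0 0 0"

```text
time: 23.62
ee_pos: [0.4792, 0.3284, 0.0126]
eef_rot: [1.0, -0.006, -0.013, 0.005]
ft_force: [-0.1, -0.4, -0.0]
width: 0.0001
```

>>> carry_out --pt "1 0 0 0.1 0" --pt "1 0 0 0 0"

```text
time: 23.78
ee_pos: [0.4792, 0.3284, 0.0094]
eef_rot: [1.0, -0.006, -0.013, 0.005]
ft_force: [0.2, -0.6, 0.3]
width: 0.0006
```

>>> carry_out --pt "1 0 0 0.08 0" --pt "1 0 0 0 0"

```text
time: 23.95
ee_pos: [0.4791, 0.3283, 0.0067]
eef_rot: [1.0, -0.006, -0.013, 0.005]
ft_force: [0.2, 0.8, 0.4]
width: 0.0003
```

Run:
```python
from h import *
s=read_state();M=R.from_quat(s['eef_rot']).as_matrix();p=np.array(s['ee_pos'])
def proj(c,P):
    i=camera_info(c);T=np.linalg.inv(np.array(i['extrinsics']));q=T[:3,:3]@P+T[:3,3]
    return np.array([i['fx']*q[0]/q[2]+i['cx'],i['fy']*q[1]/q[2]+i['cy']])
tip=p+M@[0,0,.014]
for c in('scene','top'):
    for z in (0,.01,.02,.03): print(c,z,proj(c,np.array([.479,.328,z])).round(1))
    print(c,'tip',proj(c,tip).round(1))
w=camera('wrist');im=w.astype(int);b,g,r=im[...,0],im[...,1],im[...,2]
m=(g>80)&(g-r>50)&(g-b>30);k,_,st,ce=cv2.connectedComponentsWithStats(m.astype(np.uint8));print([x.tolist() for x in st[1:] if x[4]>60])
o=[]
for c,(x,y) in(('scene',(251,305)),('top',(212,216))):
    o.append(cv2.resize(camera(c)[y-25:y+25,x-33:x+34],(400,300),interpolation=cv2.INTER_CUBIC))
o.append(cv2.resize(w[200:320,197:357],(400,300)))
rs=cv2.imread('pics/scene.png')[280:330,218:285];o.append(cv2.resize(rs,(400,300),interpolation=cv2.INTER_CUBIC))
cv2.imwrite('pics/w12.png',cv2.convertScaleAbs(np.vstack([np.hstack(o[:2]),np.hstack(o[2:])]),alpha=1.6))
```

```text
scene 0 [251.  315.9]
scene 0.01 [250.8 313.6]
scene 0.02 [250.6 311.3]
scene 0.03 [250.4 308.9]
scene tip [251.2 317.7]
top 0 [211.7 217. ]
top 0.01 [211.1 216.9]
top 0.02 [210.5 216.7]
top 0.03 [209.8 216.6]
top tip [212.  217.3]
[[268, 0, 125, 115, 11877], [240, 227, 71, 30, 1278], [420, 238, 55, 48, 2104]]
```

View pics/w12.png

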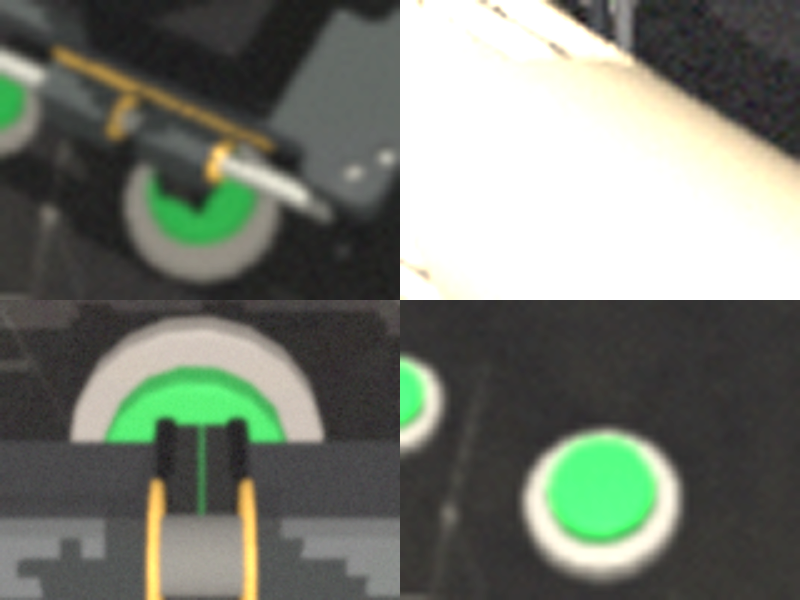

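The scene crop shows the tip just at the button surface while the reported TCP is at z = 0.007. So with the jaws shut, the fingertips are about 15 mm behind the TCP, not 14 mm ahead. That means my pointings may have been about 6 cm above the tops. The button is not yet pressed, so I'll back up, measure tip height against opening, and redo the round correctly before pressing.

>>> carry_out --pt "1 0 0 -0.5 0" --pt "1 0 0 -0.5 0" --pt "1 0 0 -0.5 0" --pt "1 0 0 -0.5 0" --pt "0.5 0 0 0 0" --pt "0.5 0 0 0 0" --pt "0.5 0 0 0 0" --pt "0.5 0 0 0 0" --pt "0.5 0 0 0 0" --pt "0.5 0 0 0 0"

```text
time: 24.93
ee_pos: [0.4813, 0.3303, 0.0767]
eef_rot: [1.0, -0.005, -0.011, 0.004]
ft_force: [-0.8, 0.2, -0.2]
width: 0.0207
```

```bash
cat > o.py <<'E'
from h import *
import sys
s=read_state();print(s['time'],s['ee_pos'],s['width'],s['ft_force']);cv2.imwrite(f'pics/{sys.argv[1]}.png',camera('wrist'))
E
python3 o.py j5
```

```text
24.9333 [0.48134748 0.33025406 0.07674883] 0.020714170683702595 [-0.76359263  0.18378931 -0.21708353]
```

>>> carry_out --pt "-1 0 0 0 0" --pt "-1 0 0 0 0" --pt "-1 0 0 0 0" --pt "-1 0 0 0 0" --pt "-1 0 0 0 0" --pt "-1 0 0 0 0" --pt "-1 0 0 0 0" --pt "-1 0 0 0 0"

```text
time: 25.65
ee_pos: [0.4805, 0.3298, 0.0753]
eef_rot: [1.0, -0.005, -0.012, 0.004]
ft_force: [-0.6, 0.3, -1.0]
width: 0.0671
```

```bash
python3 o.py jo
python3 - <<'E'
import cv2,numpy as np
L=[cv2.imread(f'pics/{n}.png')[130:330,120:440] for n in('w9','j5','jo')]
L=[cv2.resize(x,(400,250)) for x in L]+[np.zeros((250,400,3),np.uint8)]
m=np.vstack([np.hstack(L[:2]),np.hstack(L[2:])]);cv2.imwrite('pics/j.png',np.uint8(255*(m/255.)**.55))
E
```

```text
25.65 [0.48052657 0.32982037 0.07525192] 0.06711636838551147 [-0.58750423  0.3205429  -0.97160203]
```

View pics/j.png

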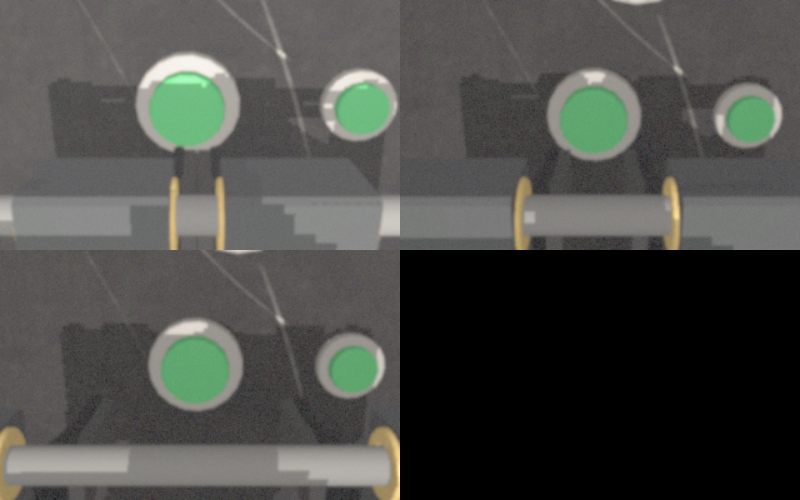

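The fingers slide on a rail, so tip height does not depend on opening. To settle the true tip reach, I'll touch bare worktop lightly at (0.56, 0.25).

>>> carry_out --pt "1 0.44 0.44 0 0" --pt "1 0.44 0.44 0 0" --pt "1 0.44 0.44 0 0" --pt "1 0.44 0.44 0 0" --pt "1 0.44 0.44 0 0" --pt "1 0.44 0.44 0 0" --pt "1 0 0 0.3 0" --pt "1 0 0 0.3 0" --pt "1 0 0 0.3 0" --pt "1 0 0 0.3 0" --pt "1 0 0 0.1 0" --pt "1 0 0 0 0"

```text
time: 26.7
ee_pos: [0.5587, 0.2492, 0.0314]
eef_rot: [1.0, -0.002, -0.013, 0.004]
ft_force: [-0.3, 0.1, -0.5]
width: 0.0073
```

>>> carry_out --pt "1 0 0 0.15 0" --pt "1 0 0 0.15 0" --pt "1 0 0 0.1 0" --pt "1 0 0 0 0"

```text
time: 27.03
ee_pos: [0.5572, 0.251, 0.0185]
eef_rot: [1.0, -0.001, -0.013, 0.004]
ft_force: [-0.4, 0.4, -0.7]
width: 0.0003
```

>>> carry_out --pt "1 0 0 0.1 0" --pt "1 0 0 0.05 0" --pt "1 0 0 0 0"

```text
time: 27.28
ee_pos: [0.5572, 0.2512, 0.0139]
eef_rot: [1.0, -0.001, -0.012, 0.003]
ft_force: [0.5, -0.5, 0.5]
width: 0.0004
```

>>> carry_out --pt "1 0 0 0.1 0" --pt "1 0 0 0 0"

```text
time: 27.45
ee_pos: [0.5574, 0.2512, 0.0108]
eef_rot: [1.0, -0.001, -0.012, 0.003]
ft_force: [-0.2, 0.3, 0.5]
width: 0.0003
```

>>> carry_out --pt "1 0 0 0.1 0" --pt "1 0 0 0 0"

```text
time: 27.62
ee_pos: [0.5575, 0.2511, 0.0077]
eef_rot: [1.0, -0.001, -0.012, 0.003]
ft_force: [0.2, -0.5, -0.2]
width: 0.0002
```

>>> carry_out --pt "1 0 0 0.1 0" --pt "1 0 0 0.1 0" --pt "1 0 0 0 0"

```text
time: 27.87
ee_pos: [0.5574, 0.2511, 0.0012]
eef_rot: [1.0, -0.001, -0.012, 0.003]
ft_force: [-0.8, -0.7, -0.4]
width: 0.0002
```

>>> carry_out --pt "1 0 0 0.1 0" --pt "1 0 0 0.1 0" --pt "1 0 0 0 0"

```text
time: 28.12
ee_pos: [0.5572, 0.251, -0.0056]
eef_rot: [1.0, -0.001, -0.012, 0.003]
ft_force: [-0.4, 0.1, 0.4]
width: 0.0004
```

>>> carry_out --pt "1 0 0 0.1 0" --pt "1 0 0 0.05 0" --pt "1 0 0 0 0"

```text
time: 28.37
ee_pos: [0.557, 0.2509, -0.0108]
eef_rot: [1.0, -0.001, -0.012, 0.003]
ft_force: [-0.4, -0.6, -0.4]
width: 0.0002
```

>>> carry_out --pt "1 0 0 0.08 0" --pt "1 0 0 0 0"

```text
time: 28.53
ee_pos: [0.5569, 0.2509, -0.0134]
eef_rot: [1.0, -0.001, -0.012, 0.003]
ft_force: [0.1, -0.4, 0.2]
width: 0.0005
```

>>> carry_out --pt "1 0 0 0.08 0" --pt "1 0 0 0 0"

```text
time: 28.7
ee_pos: [0.5569, 0.2509, -0.016]
eef_rot: [1.0, -0.001, -0.012, 0.003]
ft_force: [-0.0, -0.0, -0.8]
width: 0.0005
```

>>> carry_out --pt "1 0 0 0.08 0" --pt "1 0 0 0 0"

```text
time: 28.87
ee_pos: [0.5575, 0.2514, -0.0164]
eef_rot: [1.0, -0.001, -0.011, 0.003]
ft_force: [-0.3, 0.3, -0.3]
width: 0.0004
```

>>> carry_out --pt "1 0 0 0.1 0" --pt "1 0 0 0 0"

```text
time: 29.03
ee_pos: [0.5582, 0.2518, -0.0161]
eef_rot: [1.0, -0.001, -0.01, 0.004]
ft_force: [-0.4, -0.1, -0.1]
width: 0.0004
```

The tool stopped at ee z = -0.016, on the bare bench. This matches both camera estimates: the real fingertips lie 16 mm behind the reported TCP, not 14 mm ahead. So my first pointings were about 6 cm above the tops, and the button was not touched. I'll redo the round with the real tips about 3.5 cm above each top.

>>> carry_out --pt "1 0 0 -0.9 0" --pt "1 0 0 -0.9 0" --pt "1 0 0 -0.9 0" --pt "1 0 0 -0.9 0" --pt "1 0 0 -0.9 0" --pt "1 0.1 0 -0.9 0" --pt "1 0.1 0.7 -0.9 0" --pt "1 0.1 0.7 -0.9 0" --pt "1 0.1 0.7 -0.9 0" --pt "1 0.1 0.7 0 0" --pt "1 0.1 0.7 0 0" --pt "1 0.1 0.7 0 0" --pt "1 0.1 0.7 0 0" --pt "1 0.1 0.7 0 0" --pt "1 0.1 0.7 0 0" --pt "1 0.1 0.7 0 0" --pt "1 0.1 0.7 0 0" --pt "1 0.1 0.7 0 0" --pt "1 0.1 0.7 0 0" --pt "1 0 0 0 0"

```text
time: 30.7
ee_pos: [0.6065, -0.0303, 0.2377]
eef_rot: [1.0, 0.002, -0.009, 0.005]
ft_force: [-0.1, -0.7, -0.1]
width: 0.0005
```

```bash
python3 go.py .605 -.0688 .13
```

```text
[ 0.6065 -0.0303  0.2377] [[1.0, 0.004, -0.019], [0.004, -1.0, -0.009], [-0.019, 0.009, -1.0]] units [0.01 1.25 3.6 ]
```

>>> carry_out --pt "1 0 0.6 0 0" --pt "1 0 0.5 0 0" --pt "1 0 0 0 0" --pt "1 0 0 0.5 0" --pt "1 0 0 0.5 0" --pt "1 0 0 0.5 0" --pt "1 0 0 0.4 0" --pt "1 0 0 0.3 0" --pt "1 0 0 0 0"

```text
time: 31.45
ee_pos: [0.6059, -0.0625, 0.1689]
eef_rot: [1.0, 0.002, -0.008, 0.004]
ft_force: [0.4, 0.5, -0.5]
width: 0.0005
```

```bash
python3 w.py w20; python3 go.py .605 -.0688 .129
```

```text
31.45 [ 0.6059 -0.0625  0.1689] [ 1.     0.004 -0.017] [ 0.40275046  0.52377579 -0.54010457]
red_bottle_top [276.7 229.7] 0.85 [ 0.6055 -0.0681  0.11  ] units [0.02 0.17 1.96]
blue_bottle_top [112.4 356.5] 0.78 [ 0.471 -0.179  0.11 ] units [-4.47  3.85  2.07]
amber_bottle_top [ 64.2 144.1] 0.71 [ 0.4327 -0.0115  0.066 ] units [-5.71 -1.75  3.51]
[ 0.6073 -0.0629  0.1717] [[1.0, 0.003, -0.013], [0.003, -1.0, -0.008], [-0.013, 0.008, -1.0]] units [-0.06  0.19  1.43]
```

>>> carry_out --pt "1 0 0.15 0.4 0" --pt "1 0 0 0.4 0" --pt "1 0 0 0.3 0" --pt "1 0 0 0.2 0" --pt "1 0 0 0 0" --pt "1 0 0 0 0" --pt "1 0 0 0 0"

```text
time: 32.28
ee_pos: [0.6069, -0.0687, 0.1289]
eef_rot: [1.0, 0.001, -0.006, 0.004]
ft_force: [0.2, -0.2, -0.7]
width: 0.0003
```

```bash
python3 w.py w21
```

```text
32.2833 [ 0.6069 -0.0687  0.1289] [ 1.     0.002 -0.013] [ 0.18486393 -0.16656958 -0.65715194]
red_bottle_top [274.6 243. ] 0.82 [ 0.606  -0.0692  0.11  ] units [-0.02  0.01  0.63]
amber_bottle_top [ 23.8 141.3] 0.57 [ 0.4318 -0.012   0.066 ] units [-5.81 -1.92  2.15]
```

>>> carry_out --pt "1 0 0 0 0" --pt "1 0 0 0 0" --pt "1 0 0 0 0" --pt "1 0 0 0 0" --pt "1 0 0 0 0" --pt "1 0 0 0 0" --pt "1 0 0 0 0" --pt "1 0 0 0 0" --pt "1 0 0 0 0" --pt "1 0 0 0 0" --pt "1 0 0 0 0" --pt "1 0 0 0 0" --pt "1 0 0 0 0" --pt "1 0 0 0 0" --pt "1 0 0 0 0" --pt "1 0 0 0 0" --pt "1 0 0 0 0" --pt "1 0 0 0 0" --pt "1 0 0 0 0" --pt "1 0 0 0 0"

```text
time: 34.2
ee_pos: [0.6077, -0.0686, 0.1304]
eef_rot: [1.0, 0.001, -0.005, 0.004]
ft_force: [0.0, -0.1, -0.1]
width: 0.0006
```

>>> carry_out --pt "1 0 0 -0.8 0" --pt "1 0 0 -0.8 0" --pt "1 0 0 -0.8 0" --pt "1 0 0 -0.8 0" --pt "1 0 0 -0.5 0" --pt "1 -0.56 0.46 0 0" --pt "1 -0.56 0.46 0 0" --pt "1 -0.56 0.46 0 0" --pt "1 -0.56 0.46 0 0" --pt "1 -0.56 0.46 0 0" --pt "1 -0.56 0.46 0 0" --pt "1 -0.56 0.46 0 0" --pt "1 -0.56 0.46 0 0" --pt "1 0 0 0 0"

```text
time: 35.37
ee_pos: [0.4689, -0.1805, 0.2482]
eef_rot: [1.0, 0.003, -0.006, 0.004]
ft_force: [0.3, -1.0, -0.5]
width: 0.0006
```

```bash
python3 go.py .4712 -.1787 .129
```

```text
[ 0.4689 -0.1805  0.2482] [[1.0, 0.007, -0.011], [0.007, -1.0, -0.007], [-0.011, 0.007, -1.0]] units [ 0.12 -0.09  3.97]
```

>>> carry_out --pt "1 0.06 -0.05 0.55 0" --pt "1 0.06 -0.04 0.55 0" --pt "1 0 0 0.55 0" --pt "1 0 0 0.55 0" --pt "1 0 0 0.5 0" --pt "1 0 0 0.5 0" --pt "1 0 0 0.4 0" --pt "1 0 0 0.25 0" --pt "1 0 0 0 0" --pt "1 0 0 0 0"

```text
time: 36.2
ee_pos: [0.4734, -0.1785, 0.1297]
eef_rot: [1.0, 0.003, -0.003, 0.006]
ft_force: [-0.4, 0.1, 0.4]
width: 0.0003
```

```bash
python3 w.py w22
```

```text
36.2 [ 0.4734 -0.1785  0.1297] [ 1.     0.005 -0.007] [-0.39947589  0.14570123  0.38155187]
red_bottle_top [530.   47.5] 0.63 [ 0.6057 -0.0694  0.11  ] units [ 4.43 -3.62  0.59]
blue_bottle_top [269.9 242. ] 0.85 [ 0.4697 -0.1787  0.11  ] units [-0.12 -0.    0.66]
```

>>> carry_out --pt "1 -0.08 0 0 0" --pt "1 0 0 0 0" --pt "1 0 0 0 0" --pt "1 0 0 0 0" --pt "1 0 0 0 0" --pt "1 0 0 0 0" --pt "1 0 0 0 0" --pt "1 0 0 0 0" --pt "1 0 0 0 0" --pt "1 0 0 0 0" --pt "1 0 0 0 0" --pt "1 0 0 0 0" --pt "1 0 0 0 0" --pt "1 0 0 0 0" --pt "1 0 0 0 0" --pt "1 0 0 0 0" --pt "1 0 0 0 0" --pt "1 0 0 0 0" --pt "1 0 0 0 0" --pt "1 0 0 0 0"

```text
time: 38.12
ee_pos: [0.4716, -0.1794, 0.1317]
eef_rot: [1.0, 0.002, -0.002, 0.007]
ft_force: [0.5, 0.2, 0.3]
width: 0.0008
```

>>> carry_out --pt "1 0 0 0 0" --pt "1 0 0 0 0" --pt "1 0 0 -0.8 0" --pt "1 0 0 -0.8 0" --pt "1 0 0 -0.8 0" --pt "1 0 0 -0.8 0" --pt "1 0 0 -0.5 0" --pt "1 -0.14 -0.6 0 0" --pt "1 -0.14 -0.6 0 0" --pt "1 -0.14 -0.6 0 0" --pt "1 -0.14 -0.6 0 0" --pt "1 -0.14 -0.6 0 0" --pt "1 -0.14 -0.6 0 0" --pt "1 -0.14 -0.6 0 0" --pt "1 -0.14 -0.6 0 0" --pt "1 -0.14 -0.5 0 0" --pt "1 0 0 0 0"

```text
time: 39.53
ee_pos: [0.4313, -0.0111, 0.2461]
eef_rot: [1.0, 0.001, -0.002, 0.007]
ft_force: [0.3, 0.6, 0.8]
width: 0.0002
```

```bash
python3 go.py .4325 -.0115 .085
```

```text
[ 0.4313 -0.0111  0.2461] [[1.0, 0.003, -0.004], [0.003, -1.0, -0.014], [-0.004, 0.014, -1.0]] units [ 0.06 -0.06  5.37]
```

>>> carry_out --pt "1 0.03 -0.03 0.55 0" --pt "1 0.03 -0.03 0.55 0" --pt "1 0 0 0.55 0" --pt "1 0 0 0.55 0" --pt "1 0 0 0.55 0" --pt "1 0 0 0.55 0" --pt "1 0 0 0.55 0" --pt "1 0 0 0.5 0" --pt "1 0 0 0.4 0" --pt "1 0 0 0.3 0" --pt "1 0 0 0.2 0" --pt "1 0 0 0 0" --pt "1 0 0 0 0"

```text
time: 40.62
ee_pos: [0.4345, -0.0146, 0.0827]
eef_rot: [1.0, -0.0, 0.0, 0.008]
ft_force: [-0.2, 0.3, 0.4]
width: 0.0002
```

```bash
python3 w.py w23
```

```text
40.6167 [ 0.4345 -0.0146  0.0827] [ 1.    -0.     0.001] [-0.2277793   0.27518856  0.36416456]
amber_bottle_top [271.8 238.5] 0.97 [ 0.4322 -0.0114  0.066 ] units [-0.08 -0.11  0.55]
amber_bottle_top [547.6  46.7] 0.26 [0.5748 0.0936 0.066 ] units [ 4.67 -3.62  0.5 ]
ack_top [482.1  59.3] 0.28 [0.5673 0.0935 0.02  ] units [ 4.42 -3.64  2.03]
```

Real tip is at about 0.099, 33 mm above the cap. Hold.

>>> carry_out --pt "1 -0.06 -0.08 -0.05 0" --pt "1 0 0 0 0" --pt "1 0 0 0 0" --pt "1 0 0 0 0" --pt "1 0 0 0 0" --pt "1 0 0 0 0" --pt "1 0 0 0 0" --pt "1 0 0 0 0" --pt "1 0 0 0 0" --pt "1 0 0 0 0" --pt "1 0 0 0 0" --pt "1 0 0 0 0" --pt "1 0 0 0 0" --pt "1 0 0 0 0" --pt "1 0 0 0 0" --pt "1 0 0 0 0" --pt "1 0 0 0 0" --pt "1 0 0 0 0" --pt "1 0 0 0 0" --pt "1 0 0 0 0"

```text
time: 42.53
ee_pos: [0.4335, -0.0122, 0.0858]
eef_rot: [1.0, -0.0, 0.002, 0.01]
ft_force: [1.0, -0.5, 0.2]
width: 0.0004
```

>>> carry_out --pt "1 0 0 0 0" --pt "1 0 0 0 0" --pt "1 0 0 -0.9 0" --pt "1 0 0 -0.9 0" --pt "1 0 0 -0.9 0" --pt "1 0 0 -0.9 0" --pt "1 0 0 -0.9 0" --pt "1 0 0 -0.6 0" --pt "1 0.4 -0.7 0 0" --pt "1 0.4 -0.7 0 0" --pt "1 0.4 -0.7 0 0" --pt "1 0.4 -0.7 0 0" --pt "1 0 -0.7 0 0" --pt "1 0 -0.7 0 0" --pt "1 0 -0.7 0 0" --pt "1 0 -0.7 0 0" --pt "1 0 -0.7 0 0" --pt "1 0 -0.7 0 0" --pt "1 0 -0.7 0 0" --pt "1 0 -0.7 0 0"

```text
time: 44.2
ee_pos: [0.4856, 0.2476, 0.2408]
eef_rot: [1.0, -0.008, 0.002, 0.01]
ft_force: [0.5, 0.2, 1.0]
width: 0.0005
```

```bash
python3 go.py .479 .328 .04
```

```text
[0.4856 0.2476 0.2408] [[1.0, -0.016, 0.004], [-0.016, -1.0, -0.02], [0.005, 0.02, -1.0]] units [-0.29 -2.81  6.64]
```

>>> carry_out --pt "1 -0.07 -0.65 0 0" --pt "1 -0.07 -0.65 0 0" --pt "1 -0.07 -0.65 0 0" --pt "1 -0.07 -0.65 0 0" --pt "1 0 0 0.3 0" --pt "1 0 0 0.6 0" --pt "1 0 0 0.6 0" --pt "1 0 0 0.6 0" --pt "1 0 0 0.6 0" --pt "1 0 0 0.6 0" --pt "1 0 0 0.6 0" --pt "1 0 0 0.6 0" --pt "1 0 0 0.6 0" --pt "1 0 0 0.6 0" --pt "1 0 0 0.5 0" --pt "1 0 0 0.3 0" --pt "1 0 0 0 0" --pt "1 0 0 0 0"

```text
time: 45.7
ee_pos: [0.4773, 0.322, 0.0285]
eef_rot: [1.0, -0.008, -0.001, 0.011]
ft_force: [0.3, -0.4, -0.5]
width: 0.0003
```

```bash
python3 go.py .479 .328 .01
```

```text
[0.4773 0.322  0.0285] [[1.0, -0.016, -0.003], [-0.016, -1.0, -0.022], [-0.003, 0.022, -1.0]] units [ 0.06 -0.21  0.61]
```

>>> carry_out --pt "1 0.05 -0.2 0.1 0" --pt "1 0 -0.05 0.15 0" --pt "1 0 0 0.15 0" --pt "1 0 0 0.15 0" --pt "1 0 0 0.1 0" --pt "1 0 0 0 0"

```text
time: 46.2
ee_pos: [0.4808, 0.3311, 0.01]
eef_rot: [1.0, -0.008, 0.0, 0.01]
ft_force: [-1.0, -0.7, 0.4]
width: 0.0002
```

>>> carry_out --pt "1 0 0 0.1 0" --pt "1 0 0 0.1 0"

```text
time: 46.37
ee_pos: [0.481, 0.3313, 0.0042]
eef_rot: [1.0, -0.008, 0.001, 0.009]
ft_force: [-0.9, -0.2, 1.8]
width: 0.0007
```

Contact is beginning (1.8 N). Pressing on.

>>> carry_out --pt "1 0 0 0.1 0" --pt "1 0 0 0.1 0" --pt "1 0 0 0.1 0"

```text
time: 46.62
ee_pos: [0.4813, 0.3317, -0.002]
eef_rot: [1.0, -0.008, 0.002, 0.01]
ft_force: [-15.4, -16.9, 59.1]
width: 0.0004
```

The force jumped to 59 N, so the button is on its stop, fully down. Releasing and rising.

>>> carry_out --pt "1 0 0 -0.05 0" --pt "1 0 0 -0.2 0" --pt "1 0 0 -0.5 0" --pt "1 0 0 -0.7 0" --pt "1 0 0 -0.7 0" --pt "1 0 0 -0.7 0" --pt "1 0 0 -0.7 0" --pt "1 0 0 -0.7 0" --pt "1 0 0 -0.7 0" --pt "1 0 0 0 0" --pt "1 0 0 0 0" --pt "1 0 0 0 0"

```text
time: 47.62
ee_pos: [0.4801, 0.3358, 0.1605]
eef_rot: [1.0, -0.007, 0.003, 0.009]
ft_force: [-0.4, 0.3, 0.2]
width: 0.0007
```

Run:
```python
from h import *
s=read_state();print(s['time'],np.round(s['ee_pos'],3),np.round(s['ft_force'],1),np.abs(s['joint_vel']).max())
a=camera('scene');b=cv2.imread('pics/scene.png')
for q in ['red_bottle_top','blue_bottle_top','tan_bottle_top','white_bottle_top','amber_bottle_top','ack_top']: print(q,[(np.round(r['xy'],1).tolist(),round(r['conf'],2)) for r in pinpoint(q,'scene')])
d=cv2.absdiff(a,b).max(2)
for n,(x,y) in dict(red=(281,165),blue=(346,155),amber=(333,208),tan=(303,262),white=(260,219)).items(): print(n,d[y-14:y+15,x-10:x+11].mean().round(1))
```

```text
47.6167 [0.48  0.336 0.161] [-0.4  0.3  0.2] 0.008552773048478823
red_bottle_top [([281.1, 146.7], 0.93), ([301.3, 275.9], 0.36)]
blue_bottle_top [([348.6, 139.3], 0.97)]
tan_bottle_top [([304.1, 247.5], 0.82)]
white_bottle_top [([332.3, 202.4], 0.5), ([304.5, 274.7], 0.49)]
amber_bottle_top [([334.5, 202.5], 0.55)]
ack_top [([251.1, 310.6], 0.77), ([214.9, 293.7], 0.43)]
red 17.3
blue 2.6
amber 1.7
tan 36.6
white 74.2
```

```bash
python3 -c "
from bench import *
print(close_job())"
```

```text
the job is handed in; nothing more can be done
None
```

I pointed at the red, blue and amber bottles in that order, pressed the middle-sized green button fully down, released it and handed the job in at about 48 s. No verdict was reported.

- **Round done twice:** The stated tip reach of 14 mm ahead of the TCP disagreed with what I measured. Two camera views and a light touch on bare worktop all put the real fingertips about 16 mm behind the reported TCP. My first pass had therefore pointed from about 6 cm above the tops, too high. Before touching the button I repeated all three pointings, with the real tips about 33–38 mm above each top for about 2 s each, rising clear in between. If the judge goes by the stated tip reach, the second pass was too low and only the first pass was in range.
- **Button:** It gave light contact first, then hit its stop. The wrist force read 59 N at the stop, well over the 5 N needed and below the 120 N limit.
- **Last checks:** The force was back to about 0, and the scene camera saw the button top where it was at the start.
- **Bottles:**
  - Blue and amber were unchanged from the first picture.
  - Red's detected point moved about 2.5 px in the scene camera and its picture patch differed a little. The wrist camera had put it in the same place throughout, so I put this down to shadow.
  - Tan and white were probably behind the arm in the last picture, so I could not confirm them. The tips passed well above the tan bottle on the way to the button.

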